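# Scoop jaggery cakes from the press tray into the tub

## Task

The sweet press has dropped three moulded jaggery cakes into its catch tray. Scoop them up with the flat steel scoop and tip all three into the white plastic tub, never touching a cake with the robot itself, then set the scoop back flat on its wooden board and let go. Keep the tub upright and leave everything else standing where it is.

Things in the scene. Friction and masses are not known exactly. Their poses are not given: they have to be found in the camera images.
- press: Green tabletop sweet press, fixed, with an open steel catch tray before it. Origin on the table under the centre of the tray floor; +x from tray to machine, z up. Tray floor flat, x from -110 to 110 mm, 150 wide inside, top 4 above the table. Side walls 3 thick, tops 40 above the table, inner faces y = +-75, from x = -80 to 110.
- tray_mouth (a point): Middle of the tray floor's near edge (press x = -110 mm). There is no wall here, so a scoop can slide in level over the floor.
- tray_stop (a point): Middle of the tray floor's far end (press x = 110 mm), at the foot of the machine's upright front (240 wide, 130 tall, hopper on it to 186), which stops the cakes. A steel hood 120 wide juts out over the tray from x = 75 to 110, from 90 to 98 above the table.
- cake_a: Hard brown jaggery cake, a round lump widest (60 mm) at 8 to 15 above its base, tapering to 46 at its top, 34 tall, about 100 g, lying on the tray floor. Flat base 24 in diameter; from there the underside rises gently (4 up at 52 diameter), so a thin edge pushed along the floor slides under it once it is stopped. Origin at the centre of its base, z up.
- cake_b: Second cake, same as cake_a.
- cake_c: Third cake, same as cake_a.
- scoop: Flat steel scoop, about 250 g, level on its board. Origin: centre of its underside; +x to the open front edge, z up. Floor 150 mm long (x -75 to 75), 130 wide, 2 thick; back wall 60 tall at x = -75; side walls at y = +-65, 3 thick, 45 tall for x -75 to -20, 26 tall for x -20 to 25, none ahead. Smooth: cakes (friction about 0.35 on it and on the tray) slide off by 30 degrees of tilt.
- scoop_edge (a point): Middle of the scoop's front edge, on the underside (scoop x = 75 mm).
- scoop_grip (a point): Point to grip, inside the scoop's blue bar handle (scoop x = -20, z = 75 mm), near its balance. The bar runs along the scoop's x from -75 to 15, is 18 wide (y) and spans 64 to 86 above the underside; a post at x -75 to -65 joins it to the back. Pinch it across its width; the gripper may lean about the scoop's y axis.
- board: Pale wooden board where the scoop lives, 200 (x) by 180 (y), 14 thick, fixed. Origin at the centre of its underside, on the table. Stands at the left or the right of the tray.
- tub: White plastic open tub, loose, about 450 g, 200 (x) by 180 (y) by 75 tall, walls and floor 4 thick. Origin at the centre of its underside. On the other side of the tray from the board.
- jar: Glass jar with steel cap, 76 in diameter, 140 tall, standing; origin at the centre of its base. Bystander.
- tin: Steel can, 72 in diameter, 110 tall, standing; origin at the centre of its base. Bystander.
- whistle: Red pressure-cooker whistle weight, 36 in diameter, 58 tall, standing beside the tray; origin at the centre of its base. Bystander.
- tumbler: Steel tumbler, 64 in diameter, 100 tall, standing beside the tray; origin at the centre of its base. Bystander.
- gasket: Dark rubber gasket ring, 130 in diameter, 10 tall, lying flat; origin at its centre, underside. Bystander.
- tong: Steel tong, about 215 long (x), 12 tall, lying flat; origin near its middle, underside. Bystander.

How it is judged:
On the way, in this order (a step that is already met when the one before it is completed fails the run):
1. a cake rides on the scoop, lifted clear of the tray (((x of cake_a in the frame of scoop between -0.078 and 0.078 m and y of cake_a in the frame of scoop between -0.065 and 0.065 m and z of cake_a in the frame of scoop between -0.005 and 0.05 m and height (world z) of cake_a above 0.08 m and height (world z) of scoop above 0.05 m) or (x of cake_b in the frame of scoop between -0.078 and 0.078 m and y of cake_b in the frame of scoop between -0.065 and 0.065 m and z of cake_b in the frame of scoop between -0.005 and 0.05 m and height (world z) of cake_b above 0.08 m and height (world z) of scoop above 0.05 m) or (x of cake_c in the frame of scoop between -0.078 and 0.078 m and y of cake_c in the frame of scoop between -0.065 and 0.065 m and z of cake_c in the frame of scoop between -0.005 and 0.05 m and height (world z) of cake_c above 0.08 m and height (world z) of scoop above 0.05 m))), for 0.2 s.
2. all three cakes are in the tub (x of cake_a in the frame of tub between -0.094 and 0.094 m and y of cake_a in the frame of tub between -0.084 and 0.084 m and z of cake_a in the frame of tub between -0.005 and 0.055 m and x of cake_b in the frame of tub between -0.094 and 0.094 m and y of cake_b in the frame of tub between -0.084 and 0.084 m and z of cake_b in the frame of tub between -0.005 and 0.055 m and x of cake_c in the frame of tub between -0.094 and 0.094 m and y of cake_c in the frame of tub between -0.084 and 0.084 m and z of cake_c in the frame of tub between -0.005 and 0.055 m), for 0.2 s.
At the end, for the whole second after the job is handed in: All three cakes lie at rest inside the white tub (base centres within its walls and under 55 mm above its underside); the tub is upright; the scoop lies at rest and level (0.1 rad) on its board, its centre within 55 mm of the board's centre along each board axis (all of step 2 and linear speed of each of cake_a, cake_b, cake_c below 0.03 m/s and angle between each of tub, scoop's own z axis and vertical below 0.1 rad and x of scoop in the frame of board between -0.055 and 0.055 m and y of scoop in the frame of board between -0.055 and 0.055 m and z of scoop in the frame of board between 0.009 and 0.02 m and linear speed of scoop below 0.02 m/s); the robot touches nothing.
It fails at once if the robot itself touches a cake (contact force between any of the fingers, the arm and cake_a above 0.5 N or contact force between any of the fingers, the arm and cake_b above 0.5 N or contact force between any of the fingers, the arm and cake_c above 0.5 N).
It fails at once if a bystander is shifted by more than 30 mm or knocked over (distance of any of jar, tin, whistle, tumbler, gasket, tong from where it was at the start of the episode above 0.03 m or angle between any of jar, tin, whistle, tumbler, gasket, tong's own z axis and vertical above 0.4 rad).
It fails at once if the tub is tipped over (angle between tub's own z axis and vertical above 0.6 rad).
It also fails if it takes over 67 s, if anything falls off the work surface, if the arm or the gripper's body presses on something with over 40 N, if the wrist force passes 120 N, or if a joint passes its speed limit or range.

## Robot

A 6-joint arm with a two-finger parallel gripper is mounted at the origin on the work surface. World frame = base frame: x ahead of the robot, y to its left, z up, the work surface at z = 0. Lengths are in m, angles in rad, forces in N, time in s.
With the tool pointing down it reaches from about 0.3 to 0.95 m from the base axis. Payload 3.1 kg.
Tool frame: the origin (TCP) lies at the very end of the fingers, on their centre line; the grasp point (between the pads) lies 19 mm behind it (robot.grip_depth is the distance from the TCP to the grasp point, in m); z points along the fingers, y is the line along which they close (so a half turn about z gives the same grasp; the last joint's range is limited). The gripper opens to 85 mm and grips with 20 to 120 N. Pads are 22 mm wide; open, the fingers measure 114 mm over their backs; the gripper's body (76 mm by 85 mm) begins 54 mm behind the grasp point. The pads swing forward as they close: fully open they stand 13 mm farther back than shut.
Start: joints at [1.078, 0.308, 1.634, -0, 1.2, -0.07], TCP at [0.256, 0.57, 0.231] pointing down, gripper open.
Joint ranges: [-3.06, 3.06], [-0.79, 1.96], [0.05, 2.63], [-1.19, 4.34], [0.05, 2.64], [-2.94, 2.94]. Speed limits (rad/s): [2.79, 2.79, 3.14, 3.14, 3.14, 3.14].

## Interface

Orientations are given as a rotation vector (axis times angle).
In Python, from plant import read_state, optics, robot gives the robot as it stands. The module is installed in compiled form; this text tells all that it offers.
- The arm moves only by the tool step_arm, never from a script. Its argument "commands" is a list of rows, each an object of numbers: "x", "y", "z": the shift along the tool's x, y, z as a fraction of full scale; "wx", "wy", "wz": the turn, a rotation vector about the tool's x, y, z as a fraction of full scale; "fingers": the opening, from -1 (shut) to 1 (fully open), so that 0 is half open. In form: [{"x": .., "y": .., "z": .., "wx": .., "wy": .., "wz": .., "fingers": ..}, ...]. A call has 1 to 8 rows; each row shifts and turns the commanded pose from where the row before left it, along the tool's axes as they then stand; what a row does not reach is not made up. Full scale, the value 1, is 1 m for a shift and 5 degrees for a turn. A row lasts 1/10 s, in which the tool goes at most 50 mm and 8.59 degrees, less where a joint would pass 70% of its speed; a pose out of reach is approached as far as the arm can. A call with a number of a shift or a turn outside -1 to 1 is refused whole. A call with a gripper value outside its range is refused whole. The fingers move at their own pace and stop on an object; "squeeze" is the grip in N (left out, the last holds). Time passes only in rows, so rows that do not move let the fingers close. It gives the time, the measured TCP pose, the force, the opening and the grip force at its end, in the units of the state.
- read_state(): the state, without advancing time (a new reading comes with each control period).
- optics.read_camera(name): name is "scene" or "side" or "wrist"; returns (picture, depth): 400x640x3 uint8, red, green, blue; 400x640 float32, m along the optical axis (not along the pixel's ray), 0 where there is no reading.
- optics.camera_params(name): a dict with "intrinsics" (3x3 intrinsics, pixels), "pose" (4x4, takes a point from camera to world coordinates). Camera axes: x right, y down, z forward; pixel columns grow to the right and rows downward; lengths in m; the calibration is good to about 2 mm. A picture is of the moment at which its call begins: read the wrist's pose just before it. camera_params takes no time and is no camera call; for the wrist camera it gives the pose at the moment of the call.
- robot.hand_in(): hands the job in; it is judged then, once.
The state is a dict: "clock": time; "joint_positions": joint angles; "dq": joint speeds; "joint_efforts": joint torques, N m; "ee_pos": TCP position; "eef_rot": TCP orientation; "force": force on the tool from outside, world axes, zero at the start; "ft_torque": the same for the moment, N m; "opening": finger opening in m; "gripper_force": force on a finger pad.
Only numpy, scipy, OpenCV 4.12 (cv2) and the standard library are available. Lean on these libraries where they do the work, as an engineer would, in place of code of your own. Each camera call takes 0.05 s, during which the arm holds its last target. There are 200 camera calls.

## Working session

There is one attempt and no reset: what is moved stays moved. The work goes in short steps, Python scripts to look and compute and a tool call to move; the robot and the scene stay as the last step left them, time stands still between calls to the robot, and variables do not carry over. Pictures are saved under pics/ and viewed, at most 10 in all, crops included, and the job is handed in when it is done.

Besides the shell and the picture viewer there is one more tool, called after ">>>" by a JSON object that holds its "op" and its "data", one argument or row to a line. step_arm: Moves the arm, as the interface text tells. Its arguments: {"type":"object","properties":{"commands":{"type":"array","items":{"type":"object","properties":{"x":{"type":"number"},"y":{"type":"number"},"z":{"type":"number"},"wx":{"type":"number"},"wy":{"type":"number"},"wz":{"type":"number"},"fingers":{"type":"number"}}}},"squeeze":{"type":"number"}},"required":["commands"]}

```bash
mkdir -p pics; cat > h.py <<'E'
import numpy as np, cv2
from scipy.spatial.transform import Rotation as R
from plant import read_state, optics, robot
def cloud(name):
    p=optics.camera_params(name); im,d=optics.read_camera(name)
    K=np.array(p["intrinsics"]);T=np.array(p["pose"])
    v,u=np.mgrid[:400,:640]
    P=np.stack([(u-K[0,2])/K[0,0]*d,(v-K[1,2])/K[1,1]*d,d],-1)
    W=P@T[:3,:3].T+T[:3,3]; W[d==0]=np.nan
    return im,W
def save(n,im): cv2.imwrite(f"pics/{n}.png",im[...,::-1])
E
python3 - <<'E'
from h import *
for n in("scene","side"):
    im,W=cloud(n); save(n,im); np.savez(n,im=im,W=W); print(optics.camera_params(n)["pose"].__array__().round(2).tolist() if hasattr(optics.camera_params(n)["pose"],'__array__') else 0)
s=read_state();print(s)
E
```

```text
[[-0.79, 0.53, -0.3, 0.91], [0.61, 0.69, -0.4, 0.5], [-0.0, -0.5, -0.87, 1.1], [0.0, 0.0, 0.0, 1.0]]
[[0.92, -0.22, 0.33, 0.17], [-0.4, -0.47, 0.79, -0.88], [-0.01, -0.86, -0.52, 0.66], [0.0, 0.0, 0.0, 1.0]]
{'clock': 0.1, 'joint_positions': array([ 1.07831948e+00,  3.08964552e-01,  1.63506769e+00,  2.68432225e-05,
        1.19973219e+00, -6.97217190e-02]), 'dq': array([ 0.00050172, -0.00169033, -0.00389337,  0.00075633,  0.00273637,
        0.00063232]), 'joint_efforts': array([-3.68148412e-04, -4.16405833e+01, -2.77645415e+01, -2.72772313e-04,
        4.01570389e-03, -2.94541087e-05]), 'ee_pos': array([0.25609011, 0.56928901, 0.23012889]), 'eef_rot': array([-0.65901132, -3.07105223,  0.00326599]), 'force': array([ 0.05076635,  1.21036877, -0.20950164]), 'ft_torque': array([ 0.01850395,  0.04205662, -0.02475207]), 'gripper_force': 0.0, 'opening': 0.08544694144984513}
```

View pics/scene.png

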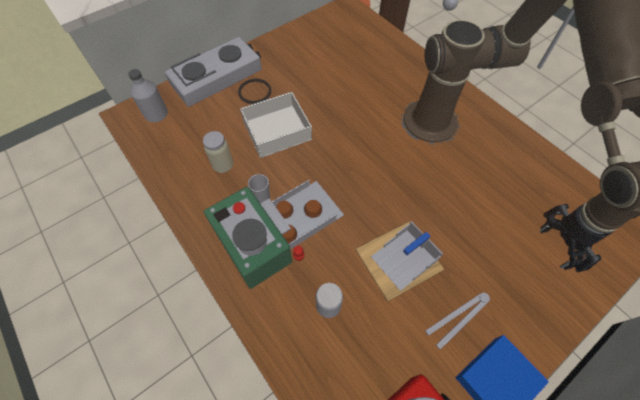

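View pics/side.png

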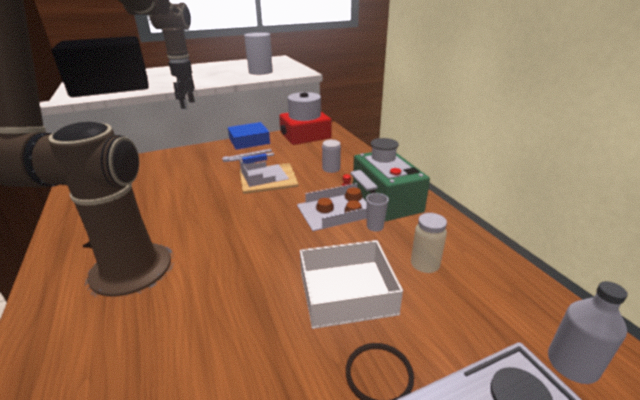

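The scene view shows the cakes at about (313,208), (285,210) and (290,233), and the scoop on its board at (405,260). The tub is at (277,125), the press at (248,235), the whistle at (298,253) and the tumbler at (259,187). Next I'll make a fused top-down view.

```bash
python3 - <<'E'
from h import *
A=[np.load(n+".npz") for n in("scene","side")]
W=np.concatenate([a["W"].reshape(-1,3) for a in A]);C=np.concatenate([a["im"].reshape(-1,3) for a in A])
# ortho: x 0.2..0.95 up, y -0.45..0.55 left ; 700px/m
ok=np.isfinite(W).all(1)&(W[:,2]>-.02)&(W[:,2]<.25)&(W[:,0]>.15)&(W[:,0]<.95)&(W[:,1]>-.5)&(W[:,1]<.6)
W,C=W[ok],C[ok];o=np.argsort(W[:,2]);W,C=W[o],C[o]
s=720
im=np.zeros((580,796,3),np.uint8)
r=((.95-W[:,0])*s).astype(int);c=((.6-W[:,1])*s).astype(int)
for dr in(0,1,2):
  for dc in (0,1,2): im[np.clip(r+dr,0,579),np.clip(c+dc,0,795)]=C
save("ortho",im)
# colour clusters
hsv=cv2.cvtColor(C[None],cv2.COLOR_RGB2HSV)[0].astype(int)
def rect(m,name):
    P=W[m]; 
    if len(P)<10: print(name,len(P));return
    print(name,len(P),"med",np.median(P,0).round(4),"zpct",np.percentile(P[:,2],[2,50,98]).round(3),"rect",np.round(cv2.minAreaRect((P[:,:2]*1000).astype(np.float32)),1) if 0 else cv2.minAreaRect((P[:,:2]*1000).astype(np.float32)))
h,S,V=hsv.T
x,y,z=W.T
rect((h>100)&(h<130)&(S>150)&(x<.7)&(z>.06)&(z<.12),"blue handle")
rect((h>40)&(h<90)&(S>80)&(z>.05),"green press")
rect((z>.07)&(z<.08)&(y<.2)&(y>-.5)&(S<60),"tubrim?")
E
```

```text
blue handle 224 med [0.4335 0.3339 0.0988] zpct [0.09  0.099 0.104] rect ((435.4070129394531, 332.76409912109375), (22.3873348236084, 86.54887390136719), 89.49867248535156)
green press 1926 med [0.787  0.0342 0.1292] zpct [0.122 0.129 0.133] rect ((797.4074096679688, 14.43780517578125), (244.0483856201172, 145.5551300048828), 87.16104125976562)
tubrim? 1115 med [ 0.5192 -0.2799  0.0734] zpct [0.07  0.073 0.079] rect ((665.0528564453125, -166.1319580078125), (719.7481689453125, 322.0409240722656), 45.9765510559082)
```

View pics/ortho.png

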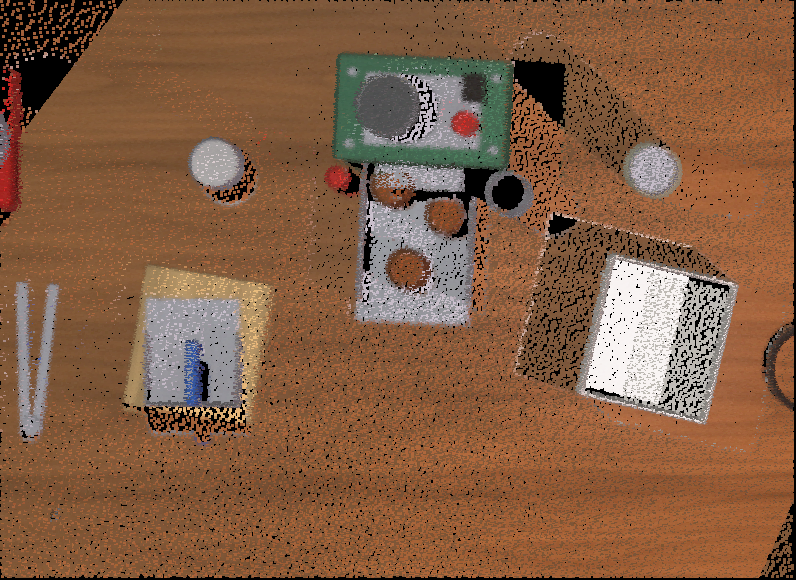

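The ortho view shows the tray and press turned only a few degrees. The cakes are near (410,269), (446,216) and (393,188), with the third partly under the hood. The scoop on its board is at (195,350), facing +x, and the tub is at (660,340). Now I'll refine these and plan the grasp.

```bash
cat >> h.py <<'E'
def pose():
    s=read_state(); return np.array(s["ee_pos"]),R.from_rotvec(s["eef_rot"])
def plan(p,Rt,n,start=None):
    p0,R0=start or pose()
    w=(R0.inv()*Rt).as_rotvec()/n; Rw=R.from_rotvec(w).as_matrix()
    S=sum(np.linalg.matrix_power(Rw,k) for k in range(n))
    d=np.linalg.solve(R0.as_matrix()@S,np.array(p)-p0)
    print(f"n={n} xyz {d.round(4).tolist()} |d|={np.linalg.norm(d):.4f} w {(np.degrees(w)/5).round(3).tolist()}")
    return np.array(p),Rt
def tool(yaw,lean):
    "tool x back along -scoop x, y along scoop y, z down; lean>0 (deg): fingers point forward"
    return R.from_euler("z",yaw,degrees=True)*R.from_euler("y",-lean,degrees=True)*R.from_matrix(np.diag([-1,1,-1.]))
def tcp_for(grip,yaw,lean):
    Rt=tool(yaw,lean); return np.array(grip)+Rt.apply([0,0,.019]),Rt
E
python3 - <<'E'
from h import *
A=[np.load(n+".npz") for n in("scene","side")]
W=np.concatenate([a["W"].reshape(-1,3) for a in A]);C=np.concatenate([a["im"].reshape(-1,3) for a in A])
ok=np.isfinite(W).all(1);W,C=W[ok],C[ok];x,y,z=W.T
h,S,V=cv2.cvtColor(C[None],cv2.COLOR_RGB2HSV)[0].astype(int).T
def rect(m,n):
    P=W[m];print(n,len(P),cv2.minAreaRect((P[:,:2]*1000).astype(np.float32)))
rect((z>.068)&(z<.08)&(x>.34)&(x<.63)&(y>-.44)&(y<-.18)&(S<70),"tub rim")
rect((z>.012)&(z<.02)&(x>.34)&(x<.6)&(y>.2)&(y<.45)&(S<60),"scoop floor")
rect((z>.009)&(z<.02)&(x>.33)&(x<.62)&(y>.2)&(y<.45)&(S>60)&(h<30),"board")
rect((z>.033)&(z<.044)&(x>.48)&(x<.72)&(y>-.08)&(y<.13)&(S<60),"tray walls")
T=np.array([.616,.0235]);Rp=R.from_euler("z",-2.84,degrees=True).as_matrix()[:2,:2]
m=(z>.022)&(z<.045)&(x>.5)&(x<.73)&(y>-.06)&(y<.11)&(S>110)&(h<20)
P=W[m]; crit,lab,c=cv2.kmeans(P[:,:2].astype(np.float32),3,None,(3,50,1e-5),5,cv2.KMEANS_PP_CENTERS)
for k in range(3):
    Q=P[lab[:,0]==k];print("cake",len(Q),c[k].round(3),"press frame",((c[k]-T)@Rp).round(3),Q[:,2].max().round(3))
g=np.array([.438,.3325,.089])
p,Rt=tcp_for(g+[0,0,0],-.5,20)
a=plan(p-Rt.apply([0,0,.09]),Rt,8)
print(a[0]); plan(p,Rt,4,a)
E
```

```text
tub rim 1063 ((482.3639831542969, -311.1260681152344), (186.01467895507812, 201.85743713378906), 76.6971206665039)
scoop floor 2098 ((464.77294921875, 335.9210205078125), (139.5049285888672, 149.4624786376953), 89.71810913085938)
board 1998 ((473.6276550292969, 323.4547424316406), (185.12136840820312, 201.5071563720703), 80.61985778808594)
tray walls 347 ((625.7347412109375, 13.349411010742188), (180.73277282714844, 179.5236358642578), 86.8681640625)
cake 367 [0.579 0.035] press frame [-0.038  0.01 ] 0.042
cake 273 [0.691 0.059] press frame [0.073 0.039] 0.042
cake 289 [ 0.652 -0.016] press frame [ 0.038 -0.038] 0.043
n=8 xyz [-0.0248, -0.0244, 0.013] |d|=0.0371 w [-0.106, -0.494, -0.586]
[0.41371749 0.33271191 0.15571818]
n=4 xyz [-0.0, 0.0, 0.0225] |d|=0.0225 w [0.0, 0.0, 0.0]
```

>>> {"op": "step_arm", "data": {
  "commands": [
    {"x":-0.025,"y":-0.0244,"z":0.013,"wx":-0.106,"wy":-0.494,"wz":-0.586,"fingers":1},
    {"x":-0.025,"y":-0.0244,"z":0.013,"wx":-0.106,"wy":-0.494,"wz":-0.586,"fingers":1},
    {"x":-0.025,"y":-0.0244,"z":0.013,"wx":-0.106,"wy":-0.494,"wz":-0.586,"fingers":1},
    {"x":-0.025,"y":-0.0244,"z":0.013,"wx":-0.106,"wy":-0.494,"wz":-0.586,"fingers":1},
    {"x":-0.025,"y":-0.0244,"z":0.013,"wx":-0.106,"wy":-0.494,"wz":-0.586,"fingers":1},
    {"x":-0.025,"y":-0.0244,"z":0.013,"wx":-0.106,"wy":-0.494,"wz":-0.586,"fingers":1},
    {"x":-0.025,"y":-0.0244,"z":0.013,"wx":-0.106,"wy":-0.494,"wz":-0.586,"fingers":1},
    {"x":-0.025,"y":-0.0244,"z":0.013,"wx":-0.106,"wy":-0.494,"wz":-0.586,"fingers":1}
  ]
}}

```text
clock: 0.9
ee_pos: [0.4152, 0.3314, 0.156]
eef_rot: [0.009, 2.791, -0.001]
force: [0.1, -1.1, 0.9]
opening: 0.0856
gripper_force: 0.0
```

>>> {"op": "step_arm", "data": {
  "commands": [
    {"fingers":1}
  ]
}}

```text
schema error: expected keys x, y, z, wx, wy, wz, fingers
```

```bash
python3 - <<'E'
from h import *
im,W=cloud("wrist");save("wrist1",im);np.savez("wrist1",im=im,W=W)
h,S,V=[a.astype(int) for a in cv2.split(cv2.cvtColor(im,cv2.COLOR_RGB2HSV))]
x,y,z=W[...,0],W[...,1],W[...,2]
m=(h>100)&(h<130)&(S>120)&(z>.092)&(z<.108)
P=W[m];print(m.sum(),np.median(P,0) if len(P) else 0)
if len(P):print(cv2.minAreaRect((P[:,:2]*1000).astype(np.float32)),np.percentile(P[:,2],[5,50,95]))
s=read_state();print(s["ee_pos"],s["joint_positions"],s["force"],s["clock"])
p,Rt=tcp_for([.438,.3325,.089],-.5,20);plan(p,Rt,4)
E
```

```text
2469 [0.42197903 0.33630338 0.09962847]
((432.797119140625, 336.412841796875), (17.137069702148438, 89.97242736816406), 89.04249572753906) [0.09725654 0.09962847 0.1006145 ]
[0.41600997 0.32702609 0.15446872] [ 0.72387652  0.09582393  2.10950373 -0.36668008  0.70823284 -0.5879682 ] [ 0.3143488  -2.39587679 -0.76700134] 0.95
n=4 xyz [0.0005, 0.0015, 0.022] |d|=0.0221 w [-0.014, 0.003, 0.01]
```

View pics/wrist1.png

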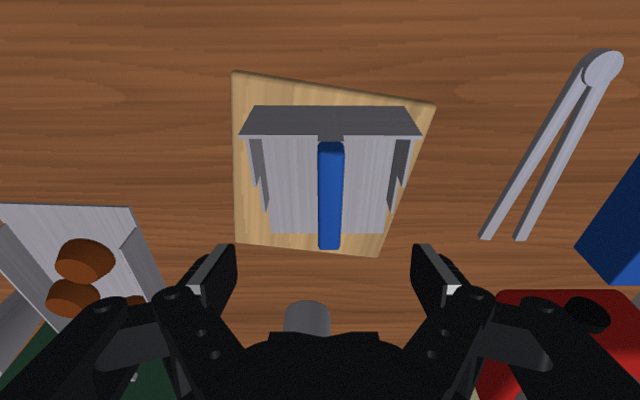

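The wrist view shows the handle at (331,195), centred between the fingers. Its measured centre is (0.433, 0.336). Descending.

>>> {"op": "step_arm", "data": {
  "commands": [
    {"x":0,"y":0.0015,"z":0.0225,"wx":0,"wy":0,"wz":0,"fingers":1},
    {"x":0,"y":0,"z":0.0225,"wx":0,"wy":0,"wz":0,"fingers":1},
    {"x":0,"y":0,"z":0.0225,"wx":0,"wy":0,"wz":0,"fingers":1},
    {"x":0,"y":0,"z":0.0225,"wx":0,"wy":0,"wz":0,"fingers":1},
    {"x":0,"y":0,"z":0,"wx":0,"wy":0,"wz":0,"fingers":1},
    {"x":0,"y":0,"z":0,"wx":0,"wy":0,"wz":0,"fingers":1}
  ]
}}

```text
clock: 1.55
ee_pos: [0.4457, 0.3338, 0.0719]
eef_rot: [0.013, 2.793, -0.002]
force: [-0.1, 0.2, 0.5]
opening: 0.0851
gripper_force: 0.0
```

```bash
python3 - <<'E'
from h import *
p,Rt=tcp_for([.438,.335,.089],-.8,20);print(pose()[0],p);plan(p,Rt,2)
E
```

```text
[0.44565582 0.33378517 0.07185205] [0.44449775 0.33490927 0.07114584]
n=2 xyz [0.0007, 0.0006, 0.0001] |d|=0.0009 w [0.011, -0.001, 0.023]
```

Close.

>>> {"op": "step_arm", "data": {
  "commands": [
    {"x":0.001,"y":0.001,"z":0,"wx":0.01,"wy":0,"wz":0.03,"fingers":-1},
    {"x":0,"y":0,"z":0,"wx":0,"wy":0,"wz":0,"fingers":-1},
    {"x":0,"y":0,"z":0,"wx":0,"wy":0,"wz":0,"fingers":-1},
    {"x":0,"y":0,"z":0,"wx":0,"wy":0,"wz":0,"fingers":-1},
    {"x":0,"y":0,"z":0,"wx":0,"wy":0,"wz":0,"fingers":-1},
    {"x":0,"y":0,"z":0,"wx":0,"wy":0,"wz":0,"fingers":-1}
  ],
  "squeeze": 110
}}

```text
clock: 2.15
ee_pos: [0.4455, 0.3357, 0.0728]
eef_rot: [0.017, 2.79, 0.0]
force: [-1.9, 0.2, 5.9]
opening: 0.0163
gripper_force: 107.9
```

>>> {"op": "step_arm", "data": {
  "commands": [
    {"x":0,"y":0,"z":0,"wx":0,"wy":0,"wz":0,"fingers":-1},
    {"x":0,"y":0,"z":0,"wx":0,"wy":0,"wz":0,"fingers":-1},
    {"x":0,"y":0,"z":0,"wx":0,"wy":0,"wz":0,"fingers":-1}
  ]
}}

```text
clock: 2.45
ee_pos: [0.4455, 0.3357, 0.0728]
eef_rot: [0.017, 2.79, 0.0]
force: [-3.2, -0.1, 6.2]
opening: 0.0163
gripper_force: 108.1
```

```bash
python3 - <<'E'
from h import *
s=read_state();print(s["ee_pos"],s["eef_rot"],s["force"],s["opening"],s["gripper_force"])
# scoop frame relative to tool: scoop level on board z=.014, yaw -.8
p,Rt=pose()
Rs=R.from_euler("z",-.8,degrees=True); ps=np.array([.463,.335,.014])
np.savez("grip",Rrel=(Rt.inv()*Rs).as_matrix(),prel=Rt.inv().apply(ps-p),p=p,R=Rt.as_matrix())
a=plan(p+[0,0,.14],Rt,4)
E
cat >> h.py <<'E'
def tcp_scoop(ps,yaw,nose_up,pt=(0,0,0),tub=None):
    "tool pose so that scoop-frame point pt sits at world ps"
    g=np.load("grip.npz"); Rs=R.from_euler("z",yaw,degrees=True)*R.from_euler("y",-nose_up,degrees=True)
    Rt=Rs*R.from_matrix(g["Rrel"]).inv()
    o=np.array(ps)-Rs.apply(pt)
    return o-Rt.apply(g["prel"]),Rt
def scoop_now():
    g=np.load("grip.npz"); p,Rt=pose(); Rs=Rt*R.from_matrix(g["Rrel"]); o=p+Rt.apply(g["prel"])
    return o,Rs
def press(x,y,z): 
    return np.array([.616,.0235,0])+R.from_euler("z",-2.9,degrees=True).apply([x,y,z])
E
```

```text
[0.44551689 0.3357294  0.07283757] [1.70331625e-02 2.79038814e+00 4.36242827e-04] [-3.20123004 -0.06628793  6.18393576] 0.01627691654349296 108.13003063201904
n=4 xyz [-0.012, 0.0001, -0.0329] |d|=0.0350 w [0.0, 0.0, 0.0]
```

>>> {"op": "step_arm", "data": {
  "commands": [
    {"x":-0.006,"y":0,"z":-0.0165,"wx":0,"wy":0,"wz":0,"fingers":-1},
    {"x":-0.012,"y":0,"z":-0.033,"wx":0,"wy":0,"wz":0,"fingers":-1},
    {"x":-0.012,"y":0,"z":-0.033,"wx":0,"wy":0,"wz":0,"fingers":-1},
    {"x":-0.012,"y":0,"z":-0.033,"wx":0,"wy":0,"wz":0,"fingers":-1},
    {"x":0,"y":0,"z":0,"wx":0,"wy":0,"wz":0,"fingers":-1},
    {"x":0,"y":0,"z":0,"wx":0,"wy":0,"wz":0,"fingers":-1}
  ]
}}

```text
clock: 3.05
ee_pos: [0.4447, 0.3348, 0.1947]
eef_rot: [0.018, 2.792, -0.001]
force: [-0.7, -0.3, -2.8]
opening: 0.0164
gripper_force: 108.1
```

```bash
python3 - <<'E'
from h import *
for n in("scene","side"):
    im,W=cloud(n)
    np.savez("lift_"+n,im=im,W=W)
im,W=cloud("wrist");save("wrist2",im);np.savez("lift_wrist",im=im,W=W)
h,S,V=[a.astype(int) for a in cv2.split(cv2.cvtColor(im,cv2.COLOR_RGB2HSV))]
o,Rs=scoop_now();print("scoop",o,Rs.as_euler("ZYX",degrees=True),read_state()["clock"],read_state()["force"])
# observed floor plane in the scoop frame
for n in("scene","side","wrist"):
    W=np.load(f"lift_{n}.npz")["W"].reshape(-1,3);W=W[np.isfinite(W).all(1)]
    L=Rs.inv().apply(W-o)
    m=(abs(L[:,2])<.02)&(abs(L[:,1])<.085)&(abs(L[:,0])<.1)
    f=L[m&(abs(L[:,1])<.055)&(L[:,0]>-.0)&(L[:,0]<.065)]
    if len(f)>20:
        c,*_=np.linalg.lstsq(np.c_[f[:,0],f[:,1],np.ones(len(f))],f[:,2],rcond=None)
        print(n,len(f),"floor slope x,y deg",np.degrees(c[:2]).round(2),"z",c[2].round(4))
    q=L[m]
    if len(q)>20: print(" rect",cv2.minAreaRect((q[:,:2]*1000).astype(np.float32)),"xrange",np.percentile(q[:,0],[1,99]).round(3),"y",np.percentile(q[:,1],[1,99]).round(3))
# path: to start before mouth
a=tcp_scoop(press(-.11,0,.06),-2.9,0,(.085,0,0))
plan(*a,8)
print(a[0])
E
```

```text
scoop [0.46039174 0.33252895 0.13290811] [-0.83224382  0.3139043  -0.25309   ] 3.2 [-0.67777129 -0.77595868 -3.44884599]
scene 914 floor slope x,y deg [0.19 0.21] z 0.005
 rect ((3.5842437744140625, 1.0573806762695312), (130.8951873779297, 150.0625457763672), 89.8604507446289) xrange [-0.07   0.077] y [-0.062  0.066]
side 158 floor slope x,y deg [-0.01  0.05] z 0.0016
 rect ((0.8450927734375, -0.37014007568359375), (140.1181182861328, 150.93646240234375), 89.80213928222656) xrange [-0.074  0.074] y [-0.068  0.067]
wrist 4247 floor slope x,y deg [-0.01  0.06] z 0.0021
 rect ((0.5981292724609375, 1.256103515625), (151.2251434326172, 130.42120361328125), 0.19105736911296844) xrange [-0.075  0.069] y [-0.061  0.064]
n=8 xyz [0.0068, -0.0375, 0.0073] |d|=0.0388 w [0.012, -0.008, 0.051]
[0.40380509 0.03473518 0.11883757]
```

>>> {"op": "step_arm", "data": {
  "commands": [
    {"x":0.007,"y":-0.0375,"z":0.0073,"wx":0.012,"wy":-0.008,"wz":0.05,"fingers":-1},
    {"x":0.007,"y":-0.0375,"z":0.0073,"wx":0.012,"wy":-0.008,"wz":0.05,"fingers":-1},
    {"x":0.007,"y":-0.0375,"z":0.0073,"wx":0.012,"wy":-0.008,"wz":0.05,"fingers":-1},
    {"x":0.007,"y":-0.0375,"z":0.0073,"wx":0.012,"wy":-0.008,"wz":0.05,"fingers":-1},
    {"x":0.007,"y":-0.0375,"z":0.0073,"wx":0.012,"wy":-0.008,"wz":0.05,"fingers":-1},
    {"x":0.007,"y":-0.0375,"z":0.0073,"wx":0.012,"wy":-0.008,"wz":0.05,"fingers":-1},
    {"x":0.007,"y":-0.0375,"z":0.0073,"wx":0.012,"wy":-0.008,"wz":0.05,"fingers":-1},
    {"x":0.007,"y":-0.0375,"z":0.0073,"wx":0.012,"wy":-0.008,"wz":0.05,"fingers":-1}
  ]
}}

```text
clock: 4.0
ee_pos: [0.4022, 0.0351, 0.1176]
eef_rot: [0.067, 2.789, -0.004]
force: [0.5, -0.5, -2.6]
opening: 0.0165
gripper_force: 108.3
```

>>> {"op": "step_arm", "data": {
  "commands": [
    {"x":0,"y":0,"z":0,"wx":0,"wy":0,"wz":0,"fingers":-1},
    {"x":0,"y":0,"z":0,"wx":0,"wy":0,"wz":0,"fingers":-1},
    {"x":0,"y":0,"z":0,"wx":0,"wy":0,"wz":0,"fingers":-1}
  ]
}}

```text
clock: 4.3
ee_pos: [0.4042, 0.0369, 0.1193]
eef_rot: [0.067, 2.786, -0.003]
force: [0.3, -0.7, -3.0]
opening: 0.0165
gripper_force: 108.6
```

```bash
python3 - <<'E'
from h import *
o,Rs=scoop_now();print("scoop",o,Rs.as_euler("ZYX",degrees=True),read_state()["clock"],read_state()["force"])
im,W=cloud("scene"); Wf=W.reshape(-1,3); C=im.reshape(-1,3); ok=np.isfinite(Wf).all(1);Wf=Wf[ok];C=C[ok]
Rp=R.from_euler("z",-2.9,degrees=True)
L=Rp.inv().apply(Wf-[.616,.0235,0])
h,S,V=cv2.cvtColor(C[None],cv2.COLOR_RGB2HSV)[0].astype(int).T
f=L[(abs(L[:,0]+.03)<.07)&(abs(L[:,1])<.065)&(L[:,2]<.015)&(S<60)]
print("tray floor z",np.median(f[:,2]),np.percentile(f[:,0],1),np.percentile(f[:,1],[1,99]))
w=L[(L[:,2]>.036)&(L[:,2]<.044)&(abs(L[:,0])<.06)&(abs(L[:,1])<.09)&(abs(L[:,1])>.06)&(S<60)]
for s in(1,-1):
    q=w[np.sign(w[:,1])==s]; print("wall",s,len(q),q[:,1].min() if len(q) else 0,q[:,1].max() if len(q) else 0, np.degrees(np.polyfit(q[:,0],q[:,1],1)[0]) if len(q)>5 else 0)
# tray edge in scene overlay: front edge over mouth
a=tcp_scoop(press(-.085,0,.005),-2.9,-1.5,(.075,0,0)); a=plan(*a,4); 
b=tcp_scoop(press(.10,0,.005),-2.9,-1.5,(.075,0,0)); plan(*b,16,a)
E
```

```text
scoop [0.42190529 0.03570968 0.06049833] [-2.81680498 -0.1999493   0.20211578] 4.3 [ 0.27959474 -0.70469164 -3.00719457]
tray floor z 0.003983963867048024 -0.09920609833856711 [-0.06387072  0.06103785]
wall 1 44 0.07501039048013912 0.07985243865162979 -0.4783649169734355
wall -1 49 -0.07886935232735615 -0.061068309462717615 0.897321299347325
n=4 xyz [-0.004, -0.0007, 0.0156] |d|=0.0161 w [0.012, 0.087, 0.004]
n=16 xyz [-0.011, -0.0, 0.0037] |d|=0.0116 w [0.0, 0.0, 0.0]
```

>>> {"op": "step_arm", "data": {
  "commands": [
    {"x":-0.004,"y":-0.0007,"z":0.0156,"wx":0.012,"wy":0.087,"wz":0,"fingers":-1},
    {"x":-0.004,"y":-0.0007,"z":0.0156,"wx":0.012,"wy":0.087,"wz":0,"fingers":-1},
    {"x":-0.004,"y":-0.0007,"z":0.0156,"wx":0.012,"wy":0.087,"wz":0,"fingers":-1},
    {"x":-0.004,"y":-0.0007,"z":0.0156,"wx":0.012,"wy":0.087,"wz":0,"fingers":-1},
    {"x":0,"y":0,"z":0,"wx":0,"wy":0,"wz":0,"fingers":-1},
    {"x":0,"y":0,"z":0,"wx":0,"wy":0,"wz":0,"fingers":-1}
  ]
}}

```text
clock: 4.95
ee_pos: [0.4402, 0.0333, 0.0662]
eef_rot: [0.066, 2.817, -0.008]
force: [-0.3, -0.0, -1.5]
opening: 0.0165
gripper_force: 108.7
```

```bash
cat > st.py <<'E'
from h import *
o,Rs=scoop_now();e=o+Rs.apply([.075,0,0])
Rp=R.from_euler("z",-2.9,degrees=True)
s=read_state()
print("edge press",Rp.inv().apply(e-[.616,.0235,0]).round(4),"nose up",-(Rs.as_euler("ZYX",degrees=True)).round(2),s["clock"],s["force"].round(1),s["ft_torque"].round(2))
E
python3 st.py
```

```text
edge press [-0.0852  0.0005  0.0049] nose up [ 2.78 -1.54  0.03] 4.95 [-0.3 -0.  -1.5] [ 0.04  0.23 -0.04]
```

>>> {"op": "step_arm", "data": {
  "commands": [
    {"x":-0.011,"y":0,"z":0.0043,"wx":0,"wy":0,"wz":0,"fingers":-1},
    {"x":-0.011,"y":0,"z":0.0038,"wx":0,"wy":0,"wz":0,"fingers":-1},
    {"x":-0.011,"y":0,"z":0.0038,"wx":0,"wy":0,"wz":0,"fingers":-1},
    {"x":-0.011,"y":0,"z":0.0038,"wx":0,"wy":0,"wz":0,"fingers":-1},
    {"x":-0.011,"y":0,"z":0.0038,"wx":0,"wy":0,"wz":0,"fingers":-1},
    {"x":-0.011,"y":0,"z":0.0038,"wx":0,"wy":0,"wz":0,"fingers":-1},
    {"x":-0.011,"y":0,"z":0.0037,"wx":0,"wy":0,"wz":0,"fingers":-1},
    {"x":-0.011,"y":0,"z":0.0037,"wx":0,"wy":0,"wz":0,"fingers":-1}
  ]
}}

```text
clock: 5.75
ee_pos: [0.5344, 0.0274, 0.0653]
eef_rot: [0.069, 2.816, -0.009]
force: [-0.0, -0.2, -1.6]
opening: 0.0162
gripper_force: 108.6
```

```bash
python3 st.py; python3 - <<'E'
from h import *
b=tcp_scoop(press(.098,0,.0045),-2.9,-1.5,(.075,0,0)); plan(*b,10)
E
```

```text
edge press [ 0.0092 -0.0008  0.004 ] nose up [ 2.93 -1.5   0.03] 5.75 [-0.  -0.2 -1.6] [0.01 0.37 0.03]
n=10 xyz [-0.0084, 0.0001, 0.0028] |d|=0.0089 w [-0.001, 0.0, -0.0]
```

>>> {"op": "step_arm", "data": {
  "commands": [
    {"x":-0.0084,"y":0,"z":0.0029,"wx":0,"wy":0,"wz":0,"fingers":-1},
    {"x":-0.0084,"y":0,"z":0.0029,"wx":0,"wy":0,"wz":0,"fingers":-1},
    {"x":-0.0084,"y":0,"z":0.0029,"wx":0,"wy":0,"wz":0,"fingers":-1},
    {"x":-0.0084,"y":0,"z":0.0029,"wx":0,"wy":0,"wz":0,"fingers":-1},
    {"x":-0.0084,"y":0,"z":0.0029,"wx":0,"wy":0,"wz":0,"fingers":-1}
  ]
}}

```text
clock: 6.25
ee_pos: [0.5784, 0.0253, 0.0651]
eef_rot: [0.069, 2.816, -0.009]
force: [-1.4, -1.2, -0.4]
opening: 0.0162
gripper_force: 108.9
```

```bash
python3 st.py; python3 - <<'E'
from h import *
im1,_=cloud("scene");im2,_=cloud("side")
a=cv2.resize(im1[150:290,200:400],None,fx=2,fy=2);b=cv2.resize(im2[130:270,260:460],None,fx=2,fy=2)
save("mid",np.hstack([a,b]))
b=tcp_scoop(press(.1,0,.0045),-2.9,-1.5,(.075,0,0)); plan(*b,6)
E
```

```text
edge press [ 0.0533 -0.0007  0.0039] nose up [ 2.93 -1.49  0.03] 6.25 [-1.4 -1.2 -0.4] [-0.02  0.38 -0.06]
n=6 xyz [-0.0072, 0.0001, 0.0024] |d|=0.0076 w [-0.001, 0.005, -0.001]
```

View pics/mid.png

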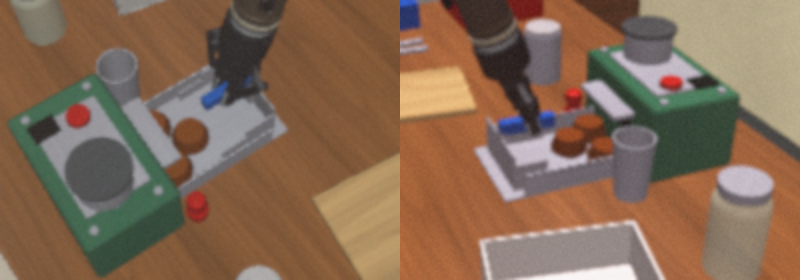

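Mid-push, the scoop lies in the tray with one cake at its edge (190,135) and the other two ahead at the stop, all still on the tray. I'll keep pushing.

>>> {"op": "step_arm", "data": {
  "commands": [
    {"x":-0.0072,"y":0,"z":0.0025,"wx":0,"wy":0,"wz":0,"fingers":-1},
    {"x":-0.0072,"y":0,"z":0.0025,"wx":0,"wy":0,"wz":0,"fingers":-1},
    {"x":-0.0072,"y":0,"z":0.0025,"wx":0,"wy":0,"wz":0,"fingers":-1},
    {"x":-0.0072,"y":0,"z":0.0025,"wx":0,"wy":0,"wz":0,"fingers":-1},
    {"x":-0.0072,"y":0,"z":0.0025,"wx":0,"wy":0,"wz":0,"fingers":-1},
    {"x":-0.0072,"y":0,"z":0.0025,"wx":0,"wy":0,"wz":0,"fingers":-1}
  ]
}}

```text
clock: 6.95
ee_pos: [0.6242, 0.0231, 0.0648]
eef_rot: [0.069, 2.815, -0.009]
force: [-4.4, -0.7, 2.7]
opening: 0.0159
gripper_force: 109.5
```

```bash
cat > cakes.py <<'E'
from h import *
Rp=R.from_euler("z",-2.9,degrees=True); o,Rs=scoop_now()
for n in("scene","side"):
    im,W=cloud(n);W=W.reshape(-1,3);C=im.reshape(-1,3);ok=np.isfinite(W).all(1);W,C=W[ok],C[ok]
    h,S,V=cv2.cvtColor(C[None],cv2.COLOR_RGB2HSV)[0].astype(int).T
    L=Rs.inv().apply(W-o)
    m=(S>110)&(h<20)&(L[:,2]>.01)&(L[:,2]<.06)&(abs(L[:,1])<.09)&(L[:,0]>-.1)&(L[:,0]<.16)
    top=L[m]; 
    if len(top)<20: print(n,len(top)); continue
    _,lab,c=cv2.kmeans(top[:,:2].astype(np.float32),3,None,(3,50,1e-5),8,cv2.KMEANS_PP_CENTERS)
    for k in range(3):
        q=top[lab[:,0]==k]; print(n,len(q),"scoop frame",c[k].round(3),"zmax",np.percentile(q[:,2],95).round(3),"xr",q[:,0].min().round(3),q[:,0].max().round(3),"yr",q[:,1].min().round(3),q[:,1].max().round(3))
E
python3 st.py; python3 cakes.py
```

```text
edge press [ 0.0992 -0.0005  0.0036] nose up [ 2.92 -1.47  0.03] 6.95 [-4.4 -0.7  2.7] [-0.03  0.37 -0.01]
scene 58 scoop frame [ 0.023 -0.012] zmax 0.039 xr 0.01 0.034 yr -0.05 0.007
scene 117 scoop frame [0.05  0.055] zmax 0.039 xr 0.029 0.069 yr 0.036 0.068
scene 130 scoop frame [0.01  0.014] zmax 0.039 xr -0.013 0.033 yr -0.006 0.033
side 161 scoop frame [ 0.007 -0.013] zmax 0.036 xr -0.018 0.035 yr -0.034 0.018
side 145 scoop frame [0.055 0.028] zmax 0.036 xr 0.026 0.085 yr 0.006 0.076
side 84 scoop frame [ 0.039 -0.042] zmax 0.037 xr 0.018 0.06 yr -0.066 -0.018
```

>>> {"op": "step_arm", "data": {
  "commands": [
    {"x":-0.0035,"y":0,"z":0.0012,"wx":0,"wy":0,"wz":0,"fingers":-1},
    {"x":-0.003,"y":0,"z":0.001,"wx":0,"wy":0,"wz":0,"fingers":-1},
    {"x":0,"y":0,"z":0,"wx":0,"wy":0,"wz":0,"fingers":-1}
  ]
}}

```text
clock: 7.35
ee_pos: [0.6304, 0.0227, 0.0648]
eef_rot: [0.07, 2.816, -0.008]
force: [-3.3, 0.6, 1.6]
opening: 0.0164
gripper_force: 109.7
```

```bash
python3 st.py; python3 cakes.py; python3 - <<'E'
from h import *
o,Rs=scoop_now(); back=o+Rs.apply([-.075,0,0]); 
# nose up 9 deg about rear underside edge, raised 1.5mm and withdrawn slightly
back[2]=max(back[2],.006); b=tcp_scoop(back+[-.005,0,.001],-2.9,9,(-.075,0,0)); b=plan(*b,8)
c=tcp_scoop(back+[-.14,.007,.006],-2.9,10,(-.075,0,0)); plan(*c,8,b)
E
```

```text
edge press [ 0.1053 -0.0007  0.0035] nose up [ 2.95 -1.51  0.02] 7.35 [-3.3  0.6  1.6] [-0.11  0.32 -0.18]
scene 120 scoop frame [0.044 0.055] zmax 0.04 xr 0.022 0.062 yr 0.032 0.069
scene 121 scoop frame [0.004 0.015] zmax 0.038 xr -0.019 0.024 yr -0.004 0.035
scene 50 scoop frame [ 0.018 -0.008] zmax 0.04 xr 0.006 0.027 yr -0.052 0.013
side 99 scoop frame [ 0.031 -0.039] zmax 0.036 xr 0.008 0.057 yr -0.064 -0.012
side 142 scoop frame [0.049 0.028] zmax 0.036 xr 0.018 0.078 yr 0.007 0.078
side 149 scoop frame [-0.002 -0.01 ] zmax 0.037 xr -0.075 0.027 yr -0.031 0.066
n=8 xyz [0.0014, -0.0, -0.0021] |d|=0.0025 w [-0.001, -0.262, -0.002]
n=8 xyz [0.0145, 0.0001, -0.009] |d|=0.0171 w [0.0, -0.025, -0.0]
```

>>> {"op": "step_arm", "data": {
  "commands": [
    {"x":0.0014,"y":0,"z":-0.0021,"wx":0,"wy":-0.262,"wz":0,"fingers":-1},
    {"x":0.0014,"y":0,"z":-0.0021,"wx":0,"wy":-0.262,"wz":0,"fingers":-1},
    {"x":0.0014,"y":0,"z":-0.0021,"wx":0,"wy":-0.262,"wz":0,"fingers":-1},
    {"x":0.0014,"y":0,"z":-0.0021,"wx":0,"wy":-0.262,"wz":0,"fingers":-1},
    {"x":0.0014,"y":0,"z":-0.0021,"wx":0,"wy":-0.262,"wz":0,"fingers":-1},
    {"x":0.0014,"y":0,"z":-0.0021,"wx":0,"wy":-0.262,"wz":0,"fingers":-1},
    {"x":0.0014,"y":0,"z":-0.0021,"wx":0,"wy":-0.262,"wz":0,"fingers":-1},
    {"x":0.0014,"y":0,"z":-0.0021,"wx":0,"wy":-0.262,"wz":0,"fingers":-1}
  ]
}}

```text
clock: 8.25
ee_pos: [0.6115, 0.0236, 0.0737]
eef_rot: [0.065, 2.636, -0.014]
force: [0.0, -0.6, -5.4]
opening: 0.0161
gripper_force: 108.3
```

```bash
python3 st.py; python3 cakes.py; python3 - <<'E'
from h import *
c=tcp_scoop(press(-.21,0,.012),-2.9,11,(-.075,0,0)); c=plan(*c,16)
E
```

```text
edge press [ 0.0959 -0.0008  0.0297] nose up [2.95 8.78 0.01] 8.25 [ 0.  -0.6 -5.4] [0.02 0.84 0.01]
scene 164 scoop frame [0.047 0.052] zmax 0.038 xr 0.023 0.075 yr 0.021 0.069
scene 200 scoop frame [0.012 0.008] zmax 0.039 xr -0.018 0.038 yr -0.021 0.027
scene 94 scoop frame [ 0.037 -0.036] zmax 0.038 xr 0.016 0.048 yr -0.075 -0.012
side 156 scoop frame [0.046 0.028] zmax 0.035 xr 0.017 0.071 yr 0.009 0.065
side 154 scoop frame [ 0.039 -0.05 ] zmax 0.035 xr 0.019 0.066 yr -0.072 -0.019
side 183 scoop frame [ 0.001 -0.013] zmax 0.035 xr -0.024 0.03 yr -0.031 0.022
n=16 xyz [0.0084, 0.0001, -0.0054] |d|=0.0100 w [-0.0, -0.03, -0.0]
```

The wrist carries 5.4 N, which matches the scoop plus three cakes. Withdrawing.

>>> {"op": "step_arm", "data": {
  "commands": [
    {"x":0.004,"y":0,"z":-0.0027,"wx":0,"wy":-0.03,"wz":0,"fingers":-1},
    {"x":0.0084,"y":0,"z":-0.0054,"wx":0,"wy":-0.03,"wz":0,"fingers":-1},
    {"x":0.0084,"y":0,"z":-0.0054,"wx":0,"wy":-0.03,"wz":0,"fingers":-1},
    {"x":0.0084,"y":0,"z":-0.0054,"wx":0,"wy":-0.03,"wz":0,"fingers":-1},
    {"x":0.0084,"y":0,"z":-0.0054,"wx":0,"wy":-0.03,"wz":0,"fingers":-1},
    {"x":0.0084,"y":0,"z":-0.0054,"wx":0,"wy":-0.03,"wz":0,"fingers":-1},
    {"x":0.0084,"y":0,"z":-0.0054,"wx":0,"wy":-0.03,"wz":0,"fingers":-1},
    {"x":0.0084,"y":0,"z":-0.0054,"wx":0,"wy":-0.03,"wz":0,"fingers":-1}
  ]
}}

```text
clock: 9.15
ee_pos: [0.5381, 0.0272, 0.08]
eef_rot: [0.065, 2.611, -0.015]
force: [-0.7, 0.4, -4.2]
opening: 0.0162
gripper_force: 108.3
```

>>> {"op": "step_arm", "data": {
  "commands": [
    {"x":0.0084,"y":0,"z":-0.0054,"wx":0,"wy":-0.03,"wz":0,"fingers":-1},
    {"x":0.0084,"y":0,"z":-0.0054,"wx":0,"wy":-0.03,"wz":0,"fingers":-1},
    {"x":0.0084,"y":0,"z":-0.0054,"wx":0,"wy":-0.03,"wz":0,"fingers":-1},
    {"x":0.0084,"y":0,"z":-0.0054,"wx":0,"wy":-0.03,"wz":0,"fingers":-1},
    {"x":0.0084,"y":0,"z":-0.0054,"wx":0,"wy":-0.03,"wz":0,"fingers":-1},
    {"x":0.0084,"y":0,"z":-0.0054,"wx":0,"wy":-0.03,"wz":0,"fingers":-1},
    {"x":0.0084,"y":0,"z":-0.0054,"wx":0,"wy":-0.03,"wz":0,"fingers":-1},
    {"x":0.0084,"y":0,"z":-0.0054,"wx":0,"wy":-0.03,"wz":0,"fingers":-1}
  ]
}}

```text
clock: 9.95
ee_pos: [0.4584, 0.0312, 0.0825]
eef_rot: [0.064, 2.59, -0.015]
force: [0.2, -1.0, -5.6]
opening: 0.0165
gripper_force: 108.4
```

```bash
python3 st.py; python3 cakes.py; python3 - <<'E'
from h import *
print(read_state()["joint_positions"])
yawt=76.7-90
o,Rs=scoop_now()
# rise
a=tcp_scoop(o+[-.03,0,.14],-2.9,11); print(o,a[0]); a=plan(*a,8)
# over tub: edge at tub x -50
t=lambda x,y,z: np.array([.4824,-.311,0])+R.from_euler("z",yawt,degrees=True).apply([x,y,z])
b=tcp_scoop(t(-.05,0,.16),yawt,8,(.075,0,0)); print(b[0]); b=plan(*b,16,a)
E
```

```text
edge press [-0.0554 -0.0009  0.0431] nose up [ 2.95 11.42 -0.  ] 9.95 [ 0.2 -1.  -5.6] [0.12 0.94 0.  ]
scene 200 scoop frame [0.013 0.005] zmax 0.038 xr -0.017 0.037 yr -0.024 0.029
scene 228 scoop frame [0.054 0.046] zmax 0.038 xr 0.026 0.077 yr 0.019 0.069
scene 221 scoop frame [ 0.055 -0.036] zmax 0.038 xr 0.027 0.078 yr -0.065 -0.013
side 218 scoop frame [-0.    -0.013] zmax 0.035 xr -0.078 0.028 yr -0.035 0.065
side 221 scoop frame [ 0.043 -0.054] zmax 0.035 xr 0.017 0.068 yr -0.075 -0.02
side 191 scoop frame [0.043 0.028] zmax 0.035 xr 0.014 0.069 yr 0.009 0.064
[-0.0162062   0.01161655  2.48902433 -0.16457624  0.0955606  -1.3781974 ]
[0.48511541 0.0291698  0.02704318] [0.42677937 0.03109109 0.22146218]
n=8 xyz [-0.0059, -0.0002, -0.0169] |d|=0.0179 w [-0.001, 0.005, -0.001]
[ 0.33674882 -0.27607092  0.20539262]
n=16 xyz [0.0031, -0.0198, -0.0007] |d|=0.0201 w [0.064, 0.037, 0.113]
```

```bash
python3 - <<'E'
from h import *
o,Rs=scoop_now()
a=tcp_scoop(o+[0,0,.15],-2.9,7); a=plan(*a,8)
E
```

```text
n=8 xyz [-0.0098, 0.0, -0.0163] |d|=0.0190 w [-0.001, 0.105, -0.001]
```

>>> {"op": "step_arm", "data": {
  "commands": [
    {"x":-0.0098,"y":0,"z":-0.0163,"wx":0,"wy":0.1,"wz":0,"fingers":-1},
    {"x":-0.0098,"y":0,"z":-0.0163,"wx":0,"wy":0.1,"wz":0,"fingers":-1},
    {"x":-0.0098,"y":0,"z":-0.0163,"wx":0,"wy":0.1,"wz":0,"fingers":-1},
    {"x":-0.0098,"y":0,"z":-0.0163,"wx":0,"wy":0.1,"wz":0,"fingers":-1},
    {"x":-0.0098,"y":0,"z":-0.0163,"wx":0,"wy":0.1,"wz":0,"fingers":-1},
    {"x":-0.0098,"y":0,"z":-0.0163,"wx":0,"wy":0.1,"wz":0,"fingers":-1},
    {"x":-0.0098,"y":0,"z":-0.0163,"wx":0,"wy":0.1,"wz":0,"fingers":-1},
    {"x":-0.0098,"y":0,"z":-0.0163,"wx":0,"wy":0.1,"wz":0,"fingers":-1}
  ]
}}

```text
clock: 10.85
ee_pos: [0.4625, 0.0306, 0.2353]
eef_rot: [0.066, 2.66, -0.013]
force: [-0.1, 0.2, -6.1]
opening: 0.0162
gripper_force: 108.7
```

>>> {"op": "step_arm", "data": {
  "commands": [
    {"x":0,"y":0,"z":0,"wx":0,"wy":0,"wz":0,"fingers":-1},
    {"x":0,"y":0,"z":0,"wx":0,"wy":0,"wz":0,"fingers":-1}
  ]
}}

```text
clock: 11.05
ee_pos: [0.4625, 0.0306, 0.2344]
eef_rot: [0.066, 2.66, -0.013]
force: [0.2, 0.5, -6.4]
opening: 0.0163
gripper_force: 108.7
```

```bash
python3 st.py; python3 cakes.py; cat >> h.py <<'E'
YT=-13.3
def tub(x,y,z): return np.array([.4824,-.311,0])+R.from_euler("z",YT,degrees=True).apply([x,y,z])
E
python3 - <<'E'
from h import *
print(read_state()["joint_positions"])
b=tcp_scoop(tub(-.04,0,.15),YT,5,(.075,0,0)); print(b[0]); b=plan(*b,16)
E
```

```text
edge press [-0.0543 -0.0012  0.188 ] nose up [2.95 7.43 0.01] 11.05 [ 0.2  0.5 -6.4] [ 0.05  0.87 -0.02]
scene 282 scoop frame [0.051 0.047] zmax 0.038 xr 0.022 0.074 yr 0.016 0.07
scene 283 scoop frame [ 0.054 -0.035] zmax 0.038 xr 0.027 0.078 yr -0.066 -0.013
scene 243 scoop frame [0.008 0.007] zmax 0.038 xr -0.022 0.035 yr -0.021 0.031
side 187 scoop frame [0.043 0.027] zmax 0.034 xr 0.017 0.07 yr 0.007 0.063
side 242 scoop frame [ 0.044 -0.055] zmax 0.034 xr 0.018 0.07 yr -0.074 -0.017
side 218 scoop frame [-0.001 -0.014] zmax 0.034 xr -0.077 0.026 yr -0.034 0.061
[-0.01976351 -0.30485985  2.32096997 -0.01950033  0.64928587 -1.52836297]
[ 0.34892564 -0.2789494   0.2005525 ]
n=16 xyz [0.0048, -0.0201, -0.0002] |d|=0.0207 w [0.057, 0.027, 0.116]
```

>>> {"op": "step_arm", "data": {
  "commands": [
    {"x":0.0012,"y":-0.005,"z":0,"wx":0.014,"wy":0.007,"wz":0.029,"fingers":-1},
    {"x":0.0024,"y":-0.01,"z":0,"wx":0.028,"wy":0.014,"wz":0.058,"fingers":-1},
    {"x":0.0036,"y":-0.015,"z":0,"wx":0.043,"wy":0.02,"wz":0.087,"fingers":-1},
    {"x":0.0048,"y":-0.02,"z":0,"wx":0.057,"wy":0.027,"wz":0.116,"fingers":-1},
    {"x":0.0048,"y":-0.02,"z":0,"wx":0.057,"wy":0.027,"wz":0.116,"fingers":-1},
    {"x":0.0048,"y":-0.02,"z":0,"wx":0.057,"wy":0.027,"wz":0.116,"fingers":-1},
    {"x":0.0048,"y":-0.02,"z":0,"wx":0.057,"wy":0.027,"wz":0.116,"fingers":-1},
    {"x":0.0048,"y":-0.02,"z":0,"wx":0.057,"wy":0.027,"wz":0.116,"fingers":-1}
  ]
}}

```text
clock: 11.95
ee_pos: [0.4233, -0.0976, 0.2186]
eef_rot: [0.165, 2.674, -0.035]
force: [0.0, 0.0, -5.5]
opening: 0.0159
gripper_force: 108.8
```

>>> {"op": "step_arm", "data": {
  "commands": [
    {"x":0.0048,"y":-0.02,"z":0,"wx":0.057,"wy":0.027,"wz":0.116,"fingers":-1},
    {"x":0.0048,"y":-0.02,"z":0,"wx":0.057,"wy":0.027,"wz":0.116,"fingers":-1},
    {"x":0.0048,"y":-0.02,"z":0,"wx":0.057,"wy":0.027,"wz":0.116,"fingers":-1},
    {"x":0.0048,"y":-0.02,"z":0,"wx":0.057,"wy":0.027,"wz":0.116,"fingers":-1},
    {"x":0.0048,"y":-0.02,"z":0,"wx":0.057,"wy":0.027,"wz":0.116,"fingers":-1},
    {"x":0.0048,"y":-0.02,"z":0,"wx":0.057,"wy":0.027,"wz":0.116,"fingers":-1},
    {"x":0.0048,"y":-0.02,"z":0,"wx":0.057,"wy":0.027,"wz":0.116,"fingers":-1},
    {"x":0.0048,"y":-0.02,"z":0,"wx":0.057,"wy":0.027,"wz":0.116,"fingers":-1}
  ]
}}

```text
clock: 12.75
ee_pos: [0.3634, -0.25, 0.2014]
eef_rot: [0.287, 2.684, -0.063]
force: [0.3, 1.0, -5.5]
opening: 0.0163
gripper_force: 108.8
```

>>> {"op": "step_arm", "data": {
  "commands": [
    {"x":0.0036,"y":-0.015,"z":0,"wx":0.043,"wy":0.02,"wz":0.087,"fingers":-1},
    {"x":0.0024,"y":-0.01,"z":0,"wx":0.028,"wy":0.014,"wz":0.058,"fingers":-1},
    {"x":0.0012,"y":-0.005,"z":0,"wx":0.014,"wy":0.007,"wz":0.029,"fingers":-1},
    {"x":0,"y":0,"z":0,"wx":0,"wy":0,"wz":0,"fingers":-1},
    {"x":0,"y":0,"z":0,"wx":0,"wy":0,"wz":0,"fingers":-1}
  ]
}}

```text
clock: 13.25
ee_pos: [0.3518, -0.2763, 0.199]
eef_rot: [0.31, 2.684, -0.065]
force: [0.1, -0.4, -5.7]
opening: 0.0164
gripper_force: 108.7
```

```bash
cat > rel.py <<'E'
from h import *
o,Rs=scoop_now();e=o+Rs.apply([.075,0,0])-tub(0,0,0)
print("edge in tub",R.from_euler("z",-YT,degrees=True).apply(e).round(4),"ypr",Rs.as_euler("ZYX",degrees=True).round(2),read_state()["clock"],read_state()["force"].round(1),read_state()["joint_positions"].round(2))
E
python3 rel.py; python3 cakes.py; python3 - <<'E'
from h import *
b=tcp_scoop(tub(-.035,0,.085),YT,-15,(.075,0,0)); b=plan(*b,8)
c=tcp_scoop(tub(-.03,0,.075),YT,-40,(.075,0,0)); c=plan(*c,16,b)
E
```

```text
edge in tub [-0.0377  0.0034  0.1488] ypr [-13.26  -5.17   0.07] 13.25 [ 0.1 -0.4 -5.7] [-0.98 -0.23  2.33  0.44  0.76 -2.6 ]
scene 198 scoop frame [0.048 0.049] zmax 0.038 xr 0.022 0.074 yr 0.017 0.07
scene 203 scoop frame [ 0.052 -0.032] zmax 0.038 xr 0.025 0.078 yr -0.065 -0.008
scene 177 scoop frame [0.003 0.009] zmax 0.039 xr -0.023 0.028 yr -0.021 0.03
side 426 scoop frame [0.045 0.027] zmax 0.036 xr 0.015 0.074 yr 0.008 0.059
side 504 scoop frame [ 0.047 -0.052] zmax 0.036 xr 0.021 0.075 yr -0.071 -0.019
side 481 scoop frame [-0.    -0.013] zmax 0.036 xr -0.074 0.028 yr -0.066 0.021
n=8 xyz [-0.0019, -0.0005, 0.0049] |d|=0.0053 w [0.001, 0.505, 0.003]
n=16 xyz [-0.0028, 0.0, -0.0012] |d|=0.0030 w [-0.0, 0.312, 0.001]
```

>>> {"op": "step_arm", "data": {
  "commands": [
    {"x":-0.002,"y":-0.0005,"z":0.005,"wx":0,"wy":0.5,"wz":0,"fingers":-1},
    {"x":-0.002,"y":-0.0005,"z":0.005,"wx":0,"wy":0.5,"wz":0,"fingers":-1},
    {"x":-0.002,"y":-0.0005,"z":0.005,"wx":0,"wy":0.5,"wz":0,"fingers":-1},
    {"x":-0.002,"y":-0.0005,"z":0.005,"wx":0,"wy":0.5,"wz":0,"fingers":-1},
    {"x":-0.002,"y":-0.0005,"z":0.005,"wx":0,"wy":0.5,"wz":0,"fingers":-1},
    {"x":-0.002,"y":-0.0005,"z":0.005,"wx":0,"wy":0.5,"wz":0,"fingers":-1},
    {"x":-0.002,"y":-0.0005,"z":0.005,"wx":0,"wy":0.5,"wz":0,"fingers":-1},
    {"x":-0.002,"y":-0.0005,"z":0.005,"wx":0,"wy":0.5,"wz":0,"fingers":-1}
  ]
}}

```text
clock: 14.15
ee_pos: [0.378, -0.2863, 0.1659]
eef_rot: [0.348, 3.029, -0.012]
force: [-0.4, -0.3, -5.5]
opening: 0.0163
gripper_force: 108.6
```

```bash
python3 rel.py; python3 - <<'E'
from h import *
c=tcp_scoop(tub(-.03,-.0,.07),YT,-40,(.075,0,0)); c=plan(*c,16)
E
```

```text
edge in tub [-0.0328 -0.0003  0.0854] ypr [-13.2   14.78  -0.  ] 14.15 [-0.4 -0.3 -5.5] [-0.77  0.04  2.09  0.06  0.93 -2.15]
n=16 xyz [-0.0027, 0.0, -0.0009] |d|=0.0028 w [-0.001, 0.315, 0.002]
```

>>> {"op": "step_arm", "data": {
  "commands": [
    {"x":-0.0027,"y":0,"z":-0.0009,"wx":0,"wy":0.32,"wz":0,"fingers":-1},
    {"x":-0.0027,"y":0,"z":-0.0009,"wx":0,"wy":0.32,"wz":0,"fingers":-1},
    {"x":-0.0027,"y":0,"z":-0.0009,"wx":0,"wy":0.32,"wz":0,"fingers":-1},
    {"x":-0.0027,"y":0,"z":-0.0009,"wx":0,"wy":0.32,"wz":0,"fingers":-1},
    {"x":-0.0027,"y":0,"z":-0.0009,"wx":0,"wy":0.32,"wz":0,"fingers":-1},
    {"x":-0.0027,"y":0,"z":-0.0009,"wx":0,"wy":0.32,"wz":0,"fingers":-1},
    {"x":-0.0027,"y":0,"z":-0.0009,"wx":0,"wy":0.32,"wz":0,"fingers":-1},
    {"x":-0.0027,"y":0,"z":-0.0009,"wx":0,"wy":0.32,"wz":0,"fingers":-1}
  ]
}}

```text
clock: 14.95
ee_pos: [0.3987, -0.2921, 0.1734]
eef_rot: [-0.345, -2.992, -0.026]
force: [-0.1, 0.2, -4.0]
opening: 0.016
gripper_force: 109.0
```

>>> {"op": "step_arm", "data": {
  "commands": [
    {"x":-0.0027,"y":0,"z":-0.0009,"wx":0,"wy":0.32,"wz":0,"fingers":-1},
    {"x":-0.0027,"y":0,"z":-0.0009,"wx":0,"wy":0.32,"wz":0,"fingers":-1},
    {"x":-0.0027,"y":0,"z":-0.0009,"wx":0,"wy":0.32,"wz":0,"fingers":-1},
    {"x":-0.0027,"y":0,"z":-0.0009,"wx":0,"wy":0.32,"wz":0,"fingers":-1},
    {"x":-0.0027,"y":0,"z":-0.0009,"wx":0,"wy":0.32,"wz":0,"fingers":-1},
    {"x":-0.0027,"y":0,"z":-0.0009,"wx":0,"wy":0.32,"wz":0,"fingers":-1},
    {"x":-0.0027,"y":0,"z":-0.0009,"wx":0,"wy":0.32,"wz":0,"fingers":-1},
    {"x":-0.0027,"y":0,"z":-0.0009,"wx":0,"wy":0.32,"wz":0,"fingers":-1}
  ]
}}

```text
clock: 15.75
ee_pos: [0.4202, -0.2968, 0.1749]
eef_rot: [-0.318, -2.769, -0.061]
force: [-0.8, 1.0, -2.4]
opening: 0.0161
gripper_force: 109.1
```

```bash
python3 rel.py; python3 cakes.py; python3 - <<'E'
from h import *
im1,_=cloud("scene");im2,_=cloud("side")
a=cv2.resize(im1[60:200,200:400],None,fx=2,fy=2);b=cv2.resize(im2[200:340,240:440],None,fx=2,fy=2)
save("dump",np.hstack([a,b]))
E
```

```text
edge in tub [-0.0317 -0.0009  0.07  ] ypr [-1.317e+01  4.052e+01 -4.000e-02] 15.75 [-0.8  1.  -2.4] [-0.62  0.38  1.71 -0.13  1.39 -1.92]
scene 10 scoop frame [ 0.156 -0.043] zmax 0.029 xr 0.152 0.16 yr -0.052 -0.036
scene 21 scoop frame [0.157 0.036] zmax 0.03 xr 0.152 0.16 yr 0.022 0.05
scene 11 scoop frame [ 0.157 -0.026] zmax 0.027 xr 0.154 0.16 yr -0.033 -0.016
side 41 scoop frame [ 0.156 -0.036] zmax 0.027 xr 0.152 0.16 yr -0.047 -0.021
side 27 scoop frame [0.157 0.022] zmax 0.025 xr 0.153 0.16 yr 0.013 0.029
side 28 scoop frame [0.157 0.038] zmax 0.029 xr 0.152 0.16 yr 0.03 0.048
```

View pics/dump.png

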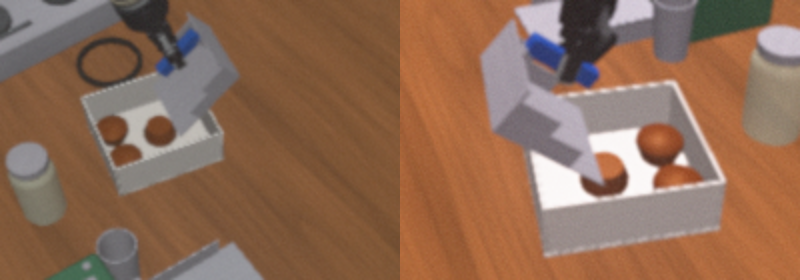

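All three cakes are in the tub: (115,130), (160,130) and (125,155) in the left crop. The scoop is empty at 2.4 N. Lifting away and levelling.

```bash
python3 - <<'E'
from h import *
p,Rt=pose()
a=plan(p+[0,0,.08],Rt,4)
o,Rs=scoop_now()
b=tcp_scoop([.40,-.05,.19],-5,0); b=plan(*b,16,a)
c=tcp_scoop([.44,.25,.16],-.8,0); c=plan(*c,12,b)
E
```

```text
n=4 xyz [0.0069, 0.0001, -0.0188] |d|=0.0200 w [0.0, 0.0, 0.0]
n=16 xyz [0.0049, 0.015, 0.0007] |d|=0.0158 w [0.001, -0.504, -0.105]
n=12 xyz [-0.001, 0.025, 0.0031] |d|=0.0252 w [-0.024, 0.0, -0.066]
```

>>> {"op": "step_arm", "data": {
  "commands": [
    {"x":0.0069,"y":0,"z":-0.0188,"wx":0,"wy":0,"wz":0,"fingers":-1},
    {"x":0.0069,"y":0,"z":-0.0188,"wx":0,"wy":0,"wz":0,"fingers":-1},
    {"x":0.0069,"y":0,"z":-0.0188,"wx":0,"wy":0,"wz":0,"fingers":-1},
    {"x":0.0069,"y":0,"z":-0.0188,"wx":0,"wy":0,"wz":0,"fingers":-1}
  ]
}}

```text
clock: 16.35
ee_pos: [0.4194, -0.2968, 0.2558]
eef_rot: [-0.319, -2.771, -0.061]
force: [-0.5, -0.5, -3.0]
opening: 0.0162
gripper_force: 109.0
```

>>> {"op": "step_arm", "data": {
  "commands": [
    {"x":0.005,"y":0.015,"z":0.0007,"wx":0,"wy":-0.5,"wz":-0.105,"fingers":-1},
    {"x":0.005,"y":0.015,"z":0.0007,"wx":0,"wy":-0.5,"wz":-0.105,"fingers":-1},
    {"x":0.005,"y":0.015,"z":0.0007,"wx":0,"wy":-0.5,"wz":-0.105,"fingers":-1},
    {"x":0.005,"y":0.015,"z":0.0007,"wx":0,"wy":-0.5,"wz":-0.105,"fingers":-1},
    {"x":0.005,"y":0.015,"z":0.0007,"wx":0,"wy":-0.5,"wz":-0.105,"fingers":-1},
    {"x":0.005,"y":0.015,"z":0.0007,"wx":0,"wy":-0.5,"wz":-0.105,"fingers":-1},
    {"x":0.005,"y":0.015,"z":0.0007,"wx":0,"wy":-0.5,"wz":-0.105,"fingers":-1},
    {"x":0.005,"y":0.015,"z":0.0007,"wx":0,"wy":-0.5,"wz":-0.105,"fingers":-1}
  ]
}}

```text
clock: 17.15
ee_pos: [0.4033, -0.1707, 0.2588]
eef_rot: [-0.247, -3.13, -0.025]
force: [-0.2, 0.1, -2.1]
opening: 0.016
gripper_force: 109.1
```

>>> {"op": "step_arm", "data": {
  "commands": [
    {"x":0.005,"y":0.015,"z":0.0007,"wx":0,"wy":-0.5,"wz":-0.105,"fingers":-1},
    {"x":0.005,"y":0.015,"z":0.0007,"wx":0,"wy":-0.5,"wz":-0.105,"fingers":-1},
    {"x":0.005,"y":0.015,"z":0.0007,"wx":0,"wy":-0.5,"wz":-0.105,"fingers":-1},
    {"x":0.005,"y":0.015,"z":0.0007,"wx":0,"wy":-0.5,"wz":-0.105,"fingers":-1},
    {"x":0.005,"y":0.015,"z":0.0007,"wx":0,"wy":-0.5,"wz":-0.105,"fingers":-1},
    {"x":0.005,"y":0.015,"z":0.0007,"wx":0,"wy":-0.5,"wz":-0.105,"fingers":-1},
    {"x":0.005,"y":0.015,"z":0.0007,"wx":0,"wy":-0.5,"wz":-0.105,"fingers":-1},
    {"x":0.005,"y":0.015,"z":0.0007,"wx":0,"wy":-0.5,"wz":-0.105,"fingers":-1}
  ]
}}

```text
clock: 17.95
ee_pos: [0.3796, -0.0468, 0.2482]
eef_rot: [0.121, 2.794, -0.016]
force: [1.0, 0.2, -1.9]
opening: 0.0164
gripper_force: 109.1
```

```bash
python3 rel.py; python3 - <<'E'
from h import *
o,Rs=scoop_now();print(o)
c=tcp_scoop([.466,.332,.10],-4,0); c=plan(*c,16)
E
```

```text
edge in tub [-0.0695  0.2463  0.1889] ypr [-5.03  0.32  0.05] 17.95 [ 1.   0.2 -1.9] [-0.3  -0.47  2.35  0.09  0.92 -1.83]
[ 0.39668161 -0.04872068  0.18927361]
n=16 xyz [-0.0004, 0.024, 0.0062] |d|=0.0248 w [-0.004, -0.004, -0.012]
```

>>> {"op": "step_arm", "data": {
  "commands": [
    {"x":0,"y":0.024,"z":0.0062,"wx":0,"wy":0,"wz":-0.012,"fingers":-1},
    {"x":0,"y":0.024,"z":0.0062,"wx":0,"wy":0,"wz":-0.012,"fingers":-1},
    {"x":0,"y":0.024,"z":0.0062,"wx":0,"wy":0,"wz":-0.012,"fingers":-1},
    {"x":0,"y":0.024,"z":0.0062,"wx":0,"wy":0,"wz":-0.012,"fingers":-1},
    {"x":0,"y":0.024,"z":0.0062,"wx":0,"wy":0,"wz":-0.012,"fingers":-1},
    {"x":0,"y":0.024,"z":0.0062,"wx":0,"wy":0,"wz":-0.012,"fingers":-1},
    {"x":0,"y":0.024,"z":0.0062,"wx":0,"wy":0,"wz":-0.012,"fingers":-1},
    {"x":0,"y":0.024,"z":0.0062,"wx":0,"wy":0,"wz":-0.012,"fingers":-1}
  ]
}}

```text
clock: 18.75
ee_pos: [0.4125, 0.143, 0.202]
eef_rot: [0.109, 2.795, -0.02]
force: [0.5, -0.0, -2.5]
opening: 0.0163
gripper_force: 109.1
```

>>> {"op": "step_arm", "data": {
  "commands": [
    {"x":0,"y":0.024,"z":0.0062,"wx":0,"wy":0,"wz":-0.012,"fingers":-1},
    {"x":0,"y":0.024,"z":0.0062,"wx":0,"wy":0,"wz":-0.012,"fingers":-1},
    {"x":0,"y":0.024,"z":0.0062,"wx":0,"wy":0,"wz":-0.012,"fingers":-1},
    {"x":0,"y":0.024,"z":0.0062,"wx":0,"wy":0,"wz":-0.012,"fingers":-1},
    {"x":0,"y":0.024,"z":0.0062,"wx":0,"wy":0,"wz":-0.012,"fingers":-1},
    {"x":0,"y":0.024,"z":0.0062,"wx":0,"wy":0,"wz":-0.012,"fingers":-1},
    {"x":0,"y":0.024,"z":0.0062,"wx":0,"wy":0,"wz":-0.012,"fingers":-1},
    {"x":0,"y":0.024,"z":0.0062,"wx":0,"wy":0,"wz":-0.012,"fingers":-1}
  ]
}}

```text
clock: 19.55
ee_pos: [0.4441, 0.3327, 0.1553]
eef_rot: [0.098, 2.795, -0.023]
force: [0.7, -0.3, -1.4]
opening: 0.0162
gripper_force: 109.1
```

>>> {"op": "step_arm", "data": {
  "commands": [
    {"x":0,"y":0,"z":0,"wx":0,"wy":0,"wz":0,"fingers":-1},
    {"x":0,"y":0,"z":0,"wx":0,"wy":0,"wz":0,"fingers":-1}
  ]
}}

```text
clock: 19.75
ee_pos: [0.444, 0.3321, 0.1553]
eef_rot: [0.096, 2.796, -0.023]
force: [-0.3, 0.3, -3.1]
opening: 0.0165
gripper_force: 109.1
```

```bash
python3 - <<'E'
from h import *
o,Rs=scoop_now();print(o,Rs.as_euler("ZYX",degrees=True),read_state()["joint_positions"])
c=tcp_scoop([.466,.330,.0155],-4,0); c=plan(*c,8)
E
```

```text
[0.46094919 0.32995658 0.09635768] [-4.12528503  0.38827368 -0.4000637 ] [ 0.70001801  0.14867309  2.04533183 -0.36412129  0.73208842 -0.5557949 ]
n=8 xyz [0.0029, 0.0, 0.0097] |d|=0.0101 w [-0.01, -0.01, 0.0]
```

>>> {"op": "step_arm", "data": {
  "commands": [
    {"x":0.0029,"y":0,"z":0.0097,"wx":-0.01,"wy":-0.01,"wz":0,"fingers":-1},
    {"x":0.0029,"y":0,"z":0.0097,"wx":-0.01,"wy":-0.01,"wz":0,"fingers":-1},
    {"x":0.0029,"y":0,"z":0.0097,"wx":-0.01,"wy":-0.01,"wz":0,"fingers":-1},
    {"x":0.0029,"y":0,"z":0.0097,"wx":-0.01,"wy":-0.01,"wz":0,"fingers":-1},
    {"x":0.0029,"y":0,"z":0.0097,"wx":-0.01,"wy":-0.01,"wz":0,"fingers":-1},
    {"x":0.0029,"y":0,"z":0.0097,"wx":-0.01,"wy":-0.01,"wz":0,"fingers":-1},
    {"x":0.0029,"y":0,"z":0.0097,"wx":-0.01,"wy":-0.01,"wz":0,"fingers":-1},
    {"x":0.0029,"y":0,"z":0.0097,"wx":-0.01,"wy":-0.01,"wz":0,"fingers":-1}
  ]
}}

```text
clock: 20.55
ee_pos: [0.4496, 0.3325, 0.074]
eef_rot: [0.095, 2.787, -0.011]
force: [-0.1, 0.1, -3.1]
opening: 0.0164
gripper_force: 109.2
```

>>> {"op": "step_arm", "data": {
  "commands": [
    {"x":0,"y":0,"z":0,"wx":0,"wy":0,"wz":0,"fingers":-1},
    {"x":0,"y":0,"z":0,"wx":0,"wy":0,"wz":0,"fingers":-1}
  ]
}}

```text
clock: 20.75
ee_pos: [0.4494, 0.3324, 0.0746]
eef_rot: [0.095, 2.788, -0.012]
force: [1.2, 0.3, -2.9]
opening: 0.0164
gripper_force: 109.1
```

```bash
python3 - <<'E'
from h import *
o,Rs=scoop_now();print(o,Rs.as_euler("ZYX",degrees=True),read_state()["force"])
c=tcp_scoop([.466,.330,.0142],-4,0); c=plan(*c,2)
E
```

```text
[0.46687441 0.3307813  0.01575505] [-3.99834204 -0.06883141  0.07225937] [ 1.19623719  0.30758577 -2.91433974]
n=2 xyz [0.0006, -0.0004, 0.0006] |d|=0.0009 w [0.007, 0.007, -0.002]
```

Lower 1.5 mm, then release.

>>> {"op": "step_arm", "data": {
  "commands": [
    {"x":0.0003,"y":0,"z":0.0008,"wx":0,"wy":0,"wz":0,"fingers":-1},
    {"x":0.0003,"y":0,"z":0.0008,"wx":0,"wy":0,"wz":0,"fingers":-1},
    {"x":0,"y":0,"z":0,"wx":0,"wy":0,"wz":0,"fingers":-1}
  ]
}}

```text
clock: 21.05
ee_pos: [0.4495, 0.3326, 0.0734]
eef_rot: [0.095, 2.787, -0.011]
force: [-0.2, -0.5, -1.6]
opening: 0.0166
gripper_force: 109.1
```

>>> {"op": "step_arm", "data": {
  "commands": [
    {"x":0,"y":0,"z":0,"wx":0,"wy":0,"wz":0,"fingers":1},
    {"x":0,"y":0,"z":0,"wx":0,"wy":0,"wz":0,"fingers":1},
    {"x":0,"y":0,"z":0,"wx":0,"wy":0,"wz":0,"fingers":1},
    {"x":0,"y":0,"z":0,"wx":0,"wy":0,"wz":0,"fingers":1},
    {"x":0,"y":0,"z":0,"wx":0,"wy":0,"wz":0,"fingers":1},
    {"x":0,"y":0,"z":0,"wx":0,"wy":0,"wz":0,"fingers":1}
  ]
}}

```text
clock: 21.65
ee_pos: [0.4496, 0.3326, 0.0733]
eef_rot: [0.095, 2.787, -0.011]
force: [0.3, 0.1, 0.2]
opening: 0.0853
gripper_force: 0.0
```

Retreat along the tool axis and check.

>>> {"op": "step_arm", "data": {
  "commands": [
    {"x":0,"y":0,"z":-0.01,"wx":0,"wy":0,"wz":0,"fingers":1},
    {"x":0,"y":0,"z":-0.02,"wx":0,"wy":0,"wz":0,"fingers":1},
    {"x":0,"y":0,"z":-0.025,"wx":0,"wy":0,"wz":0,"fingers":1},
    {"x":0,"y":0,"z":-0.025,"wx":0,"wy":0,"wz":0,"fingers":1},
    {"x":0,"y":0,"z":-0.025,"wx":0,"wy":0,"wz":0,"fingers":1},
    {"x":0,"y":0,"z":-0.02,"wx":0,"wy":0,"wz":0,"fingers":1},
    {"x":0,"y":0,"z":0,"wx":0,"wy":0,"wz":0,"fingers":1},
    {"x":0,"y":0,"z":0,"wx":0,"wy":0,"wz":0,"fingers":1}
  ]
}}

```text
clock: 22.45
ee_pos: [0.4064, 0.3352, 0.191]
eef_rot: [0.095, 2.786, -0.009]
force: [-0.1, -1.0, -1.3]
opening: 0.0854
gripper_force: 0.0
```

```bash
python3 - <<'E'
from h import *
im,W=cloud("wrist")
h,S,V=[a.astype(int) for a in cv2.split(cv2.cvtColor(im,cv2.COLOR_RGB2HSV))]
z=W[...,2]
m=(h>100)&(h<130)&(S>120)&(z>.08)&(z<.12);m&=(abs(W[...,1]-.33)<.1)
P=W[m];print(np.percentile(P[:,2],[5,50,95]),cv2.minAreaRect((P[:,:2]*1000).astype(np.float32)))
f=W[(abs(W[...,0]-.45)<.06)&(abs(W[...,1]-.33)<.05)&(z>.005)&(z<.03)]
c,*_=np.linalg.lstsq(np.c_[f[:,:2],np.ones(len(f))],f[:,2],rcond=None);print("floor",np.median(f[:,2]),np.degrees(c[:2]))
im,_=cloud("scene");im2,_=cloud("side")
save("final",np.hstack([cv2.resize(im[60:360,120:520],(400,300)),cv2.resize(im2[100:400,200:600],(400,300))]))
E
```

```text
[0.09259881 0.09957103 0.10057358] ((436.9387512207031, 333.9430847167969), (17.334354400634766, 90.64653015136719), 86.19261169433594)
floor 0.015801306978023955 [-1.65375634  0.10626881]
```

View pics/final.png

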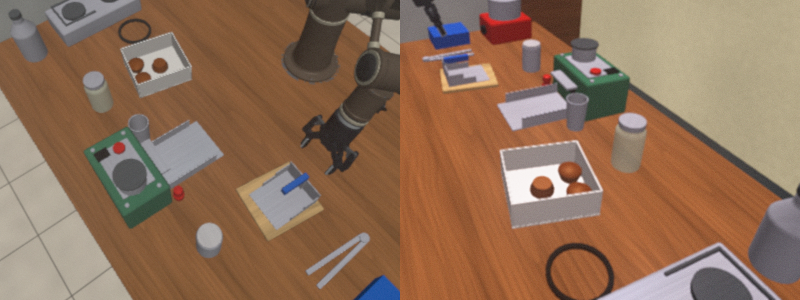

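The final view shows three cakes in the tub at (145,70). The scoop is flat on the board at (285,195), and the bystanders are standing where they were.

```bash
python3 -c "
from plant import robot;print(robot.hand_in())"
```

```text
the job is handed in; nothing more can be done
None
```

I handed the job in at about 22.5 s: all three cakes are in the upright tub, the scoop is flat on its board and released, and the bystanders look unmoved in the last pictures; hand-in returned no verdict.

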